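Take the pellet die apart onto its holders

ROBOT

A 6-joint arm with a two-finger parallel gripper is mounted at the origin on a cart in front of the work surface, level with it; the furniture and walls round the work are solid. World frame = base frame: x ahead of the robot, y to its left, z up, the work surface at z = 0. Lengths are in mm, angles in rad, forces in N, time in s.
With the tool pointing down it reaches from about 350 to 975 mm from the base axis. Payload 4.9 kg.
Tool frame: the origin (TCP) lies on the centre line of the jaws, within the pads' length; the fingertips stand 19 mm ahead of it and the grasp point (between the pads) is the TCP (manip.tip_extent is the distance from the TCP to the fingertips, in mm); z points along the fingers, y is the line along which they close (so a half turn about z gives the same grasp; the last joint's range is limited). The gripper opens to 85 mm and grips with 20 to 120 N. Pads are 22 mm wide; open, the fingers measure 114 mm over their backs; the gripper's body (76 mm by 85 mm) begins 54 mm behind the grasp point. The pads swing forward as they close: fully open they stand 13 mm farther back than shut.
Start: joints at [-1.338, 0.053, 1.613, -0, 1.476, -0.119], TCP at [215.361, -586.704, 250.304] pointing down, gripper open.
Joint ranges: [-3.01, 3.01], [-1.01, 2.22], [0.06, 2.58], [-1.02, 4.17], [0.09, 2.62], [-3.14, 3.14]. Speed limits (rad/s): [2.57, 2.57, 3.14, 3.14, 3.14, 3.14].

INTERFACE

Orientations are given as a unit quaternion [x, y, z, w].
In Python, from station import readout, capture, camera_info, close_job, manip gives the robot as it stands.
- The arm moves only by the tool move_arm, never from a script. Its argument "deltas" is a list of rows, each a list of 7 numbers: the shift along the tool's x, y, z in m, then the turn, a rotation vector about the tool's x, y, z in degrees, then the finger opening in m, from 0 to 0.0854. A call has 1 to 12 rows; each row is the pose to reach, as a shift and turn from the pose commanded when the call began, along the tool's axes at that moment; what a row does not reach only later rows make up. A row lasts 1/10 s, in which the tool goes at most 50 mm and 8.59 degrees, less where a joint would pass 70% of its speed; a pose out of reach is approached as far as the arm can. A call with a gripper value outside its range is refused whole. The fingers move at their own pace and stop on an object; the grip force is fixed at half the most. Time passes only in rows, so rows that repeat a pose let the fingers close. It gives the time, the measured TCP pose, the force, the opening and the grip force at its end, in the units of the state.
- readout.get_obs(): the state, without advancing time (a new reading comes with each control period).
- capture(name): name is "scene" or "top" or "wrist"; returns (picture, depth): 384x512x3 uint8, red, green, blue; 384x512 float32, mm along the optical axis (not along the pixel's ray), 0 where there is no reading.
- camera_info(name): a dict with "fx", "fy", "cx", "cy" (pixels), "R" (3x3) and "t" (3): a world point X has camera coordinates R X + t. Camera axes: x right, y down, z forward; pixel columns grow to the right and rows downward; lengths in mm; the calibration is good to about 2 mm. A picture is of the moment at which its call begins: read the wrist's pose just before it. camera_info takes no time and is no camera call; for the wrist camera it gives the pose at the moment of the call.
- close_job(): hands the job in; it is judged then, once.
The state is a dict: "t": time; "q": joint angles; "joint_vel": joint speeds; "effort": joint torques, N m; "eef_pos": TCP position; "tcp_rot": TCP orientation; "wrist_force": force on the tool from outside, world axes, zero at the start; "torque": the same for the moment, N m; "grip_width": opening from 0.0 (shut) to 1.0 (fully open); "grasp_force": force on a finger pad.
Only numpy, scipy, OpenCV 4.12 (cv2) and the standard library are available. Lean on these libraries where they do the work, as an engineer would, in place of code of your own. Each camera call takes 0.05 s, during which the arm holds its last target. There are 200 camera calls.

TASK

The pellet die is still assembled as a stack. Take it apart from the top down, one part after another, and set each part upright on its own holder: the plunger into the bored block, the guide ring over the thin post, the thick sleeve into the smaller round dish and the base into the larger one, each fully down. Leave the small bottle and the vial near the work where they stand.

Things in the scene. Friction and masses are not known exactly. Their poses are not given: they have to be found in the camera images.
- plunger: steel plunger, the topmost part: a 20 mm round stem 50 mm long under a 24 mm round ribbed head 22 mm tall, 72 mm tall in all; origin at the centre of its lower end, z up along it. At the start it stands loosely (3 mm play all round) through the guide ring and the sleeve on the boss of the base, its head clear above the ring (from 74 to 96 mm above the surface).
- guide_ring: plain aluminium guide ring, 42 mm outside, 28 mm bore, 16 mm tall; origin at the centre of its underside, z up. At the start it lies on top of the sleeve, round the plunger, unattached.
- die_sleeve: dark steel die sleeve, a thick tube 52 mm outside, 26 mm bore, 36 mm tall; origin at the centre of its underside, z up; 0.28 to 0.46 kg. At the start it stands on the base, over the base's boss.
- die_base: steel base of the die, a disc 68 mm across and 20 mm thick with a central boss 21 mm across and 4 mm high on top; origin at the centre of its underside, z up; 0.32 to 0.52 kg. At the start it stands loose on the work surface and carries the whole stack.
- bored_block: fixed white square block, 64 x 64 mm, 36 mm tall, with one round upright hole in its middle, 33 mm wide and 28 mm deep (hole floor 8 mm above the block's underside): the plunger's holder; origin at the centre of its underside, z up.
- ring_post: fixed white round foot, 62 mm across and 6 mm thick, with a thin upright steel post in its middle, 13 mm across, its narrowed tip 34 mm above the surface: the guide ring's holder; origin at the centre of its underside, z up.
- small_nest: fixed white shallow round dish, the smaller of two: 76 mm across outside, about 66 mm inside, rim 7 mm high, floor 3 mm thick: the sleeve's holder (the base does not fit in it); origin at the centre of its underside, z up.
- large_nest: fixed white shallow round dish, the larger of two: 92 mm across outside, about 82 mm inside, rim 7 mm high, floor 3 mm thick: the base's holder; origin at the centre of its underside, z up.
- std_bottle: bystander: small white reagent bottle with a screw cap, 45 mm across and 90 mm tall, standing loose on the surface at the right; origin at the centre of its underside. Behind it stands a fixed row of books up to about 0.3 m tall (x from 0.52 to 0.75, y from -0.47 to -0.20): go round in front of or above it.
- vial: bystander: capped glass vial, 27 mm across and 61 mm tall, standing loose on the surface near the left edge; origin at the centre of its underside.
There are look-alikes about, which are no part of the job. What is shaped like the small_nest but blue is not meant.

How it is judged (in metres and radians):
On the way, in this order (a step that is already met when the one before it is completed fails the run):
1. the plunger stands in the bored block (horizontal distance between plunger and bored_block below 0.01 m and z of plunger in the frame of bored_block between 0.005 and 0.011 m and angle between plunger's own z axis and vertical below 0.1 rad), for 0.2 s.
2. the guide ring lies over the post (horizontal distance between guide_ring and ring_post below 0.011 m and z of guide_ring in the frame of ring_post between 0.003 and 0.009 m and angle between guide_ring's own z axis and vertical below 0.1 rad), for 0.2 s.
3. the sleeve sits in the small nest (horizontal distance between die_sleeve and small_nest below 0.01 m and z of die_sleeve in the frame of small_nest between 0 and 0.006 m and angle between die_sleeve's own z axis and vertical below 0.1 rad), for 0.2 s.
4. the base sits in the large nest (horizontal distance between die_base and large_nest below 0.01 m and z of die_base in the frame of large_nest between 0 and 0.006 m and angle between die_base's own z axis and vertical below 0.1 rad), for 0.2 s.
At the end, for the whole second after the job is handed in: Plunger in the bored block, ring round the post on its foot, sleeve in the small dish, base in the large dish: each within 10 mm (ring 11) of its holder's axis, within 3 mm of its seated height, within 0.1 rad of upright, slower than 0.02 m/s (all of step 1 and all of step 2 and all of step 3 and all of step 4 and linear speed of each of plunger, guide_ring, die_sleeve, die_base below 0.02 m/s); the robot touches nothing.
It fails at once if the bottle is shifted by more than 20 mm or tipped (distance of std_bottle from where it was at the start of the episode above 0.02 m or angle between std_bottle's own z axis and vertical above 0.4 rad).
It fails at once if the vial is shifted by more than 20 mm or tipped (distance of vial from where it was at the start of the episode above 0.02 m or angle between vial's own z axis and vertical above 0.4 rad).
It also fails if it takes over 96 s, if anything falls off the work surface, if the arm or the gripper's body presses on something with over 40 N, if the wrist force passes 120 N, or if a joint passes its speed limit or range.

## Working session

There is one attempt and no reset: what is moved stays moved. The work goes in short steps, Python scripts to look and compute and a tool call to move; the robot and the scene stay as the last step left them, time stands still between calls to the robot, and variables do not carry over. Pictures are saved under pics/ and viewed, at most 17 in all, crops included, and the job is handed in when it is done.

Besides the shell and the picture viewer there is one more tool, called after ">>>" as name([rows], argument=value, ...), one row to a line, values as JSON. move_arm: Moves the arm, as the interface text tells. Its arguments: {"type":"object","properties":{"deltas":{"type":"array","items":{"type":"array","items":{"type":"number"}}}},"required":["deltas"]}

```bash
mkdir -p pics; cat > h.py <<'E'
import numpy as np, cv2
from station import readout, capture, camera_info, close_job, manip
def pts(name, depth):
    c=camera_info(name); v,u=np.mgrid[:384,:512]
    P=np.stack([(u-c['cx'])/c['fx']*depth,(v-c['cy'])/c['fy']*depth,depth],-1)
    return (P-np.array(c['t']))@np.array(c['R'])
E
python3 - <<'E'
from h import *
o=readout.get_obs();print(o)
for n in("scene","top"):
    p,d=capture(n);cv2.imwrite(f"pics/{n}0.png",cv2.resize(p[:,:,::-1],(800,600)));np.save(n+"p",p);np.save(n+"d",d)
    W=pts(n,d);np.save(n+"W",W);print(camera_info(n))
E
```

```text
{'t': 0.0, 'q': array([-1.33799660e+00,  5.33523595e-02,  1.61432766e+00,  1.92759215e-05,
        1.47595364e+00, -1.18987562e-01]), 'joint_vel': array([ 0.0022345 ,  0.00036127,  0.00108516, -0.00054256,  0.00098896,
       -0.00020683]), 'effort': array([-1.57635473e-03, -3.93679476e+01, -3.70178211e+01, -1.28138686e-04,
        7.16124487e-03,  1.01206825e-05]), 'eef_pos': array([ 215.23648581, -586.14560597,  249.04564397]), 'tcp_rot': array([ 9.84570203e-01,  1.74987066e-01, -4.84632305e-05, -1.01939531e-03]), 'wrist_force': array([-0.55918017,  0.71906272,  0.009073  ]), 'torque': array([ 0.00621956, -0.04151219,  0.02899383]), 'grasp_force': 0.0, 'grip_width': 1.0008872096211814}
{'fx': 363.72581131486083, 'fy': 363.72581131486083, 'cx': 249.74185905689598, 'cy': 199.87842712507856, 'R': array([[-0.8320504 , -0.55455727, -0.0125845 ],
       [-0.39678748,  0.61088192, -0.6851153 ],
       [ 0.38762332, -0.56505709, -0.72832592]]), 't': array([443.57227414, 263.90501208, 998.82164559])}
{'fx': 349.86913438220677, 'fy': 349.86913438220677, 'cx': 254.01796893548504, 'cy': 191.33401996418843, 'R': array([[ 0.02036932, -0.99974095,  0.01015457],
       [-0.99475565, -0.02128388, -0.10004096],
       [ 0.10023118, -0.00806355, -0.9949315 ]]), 't': array([ -2.41963928, 539.77947962, 926.27223713])}
```

View pics/scene0.png

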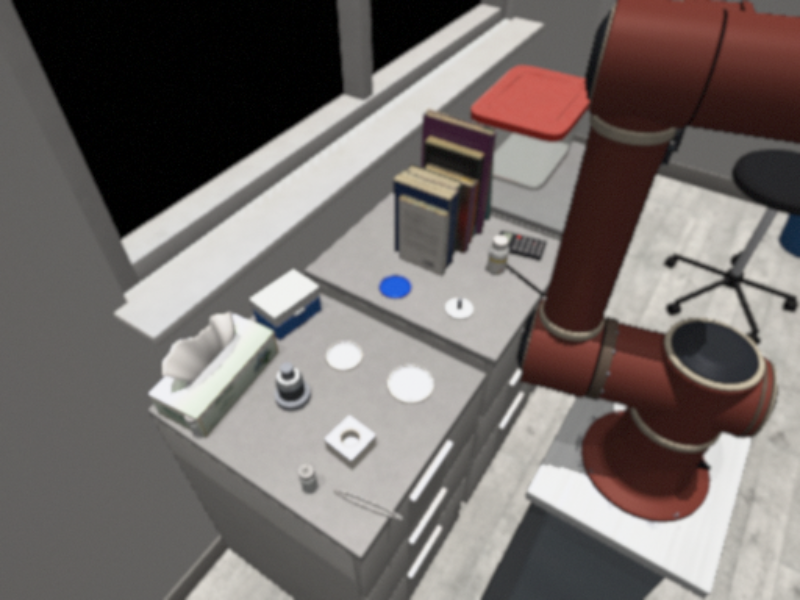

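View pics/top0.png

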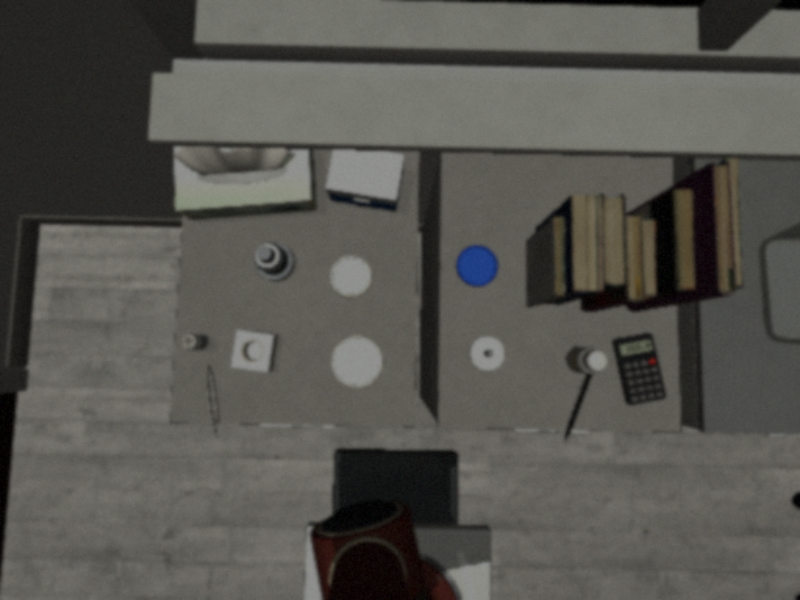

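The top view (800x600) shows the stack at (272,260), the bored block at (254,351) and the vial at (193,342). The white dishes are at (351,276), the smaller, and (357,361), the larger. The ring post is at (488,353) and the bottle at (590,360). The dish at (477,266) is shaped like the small nest but blue, so it is a decoy. The white one at (351,276) is the small nest. I'll measure and take one enlarged crop to confirm.

```bash
cat >> h.py <<'E'
def ray(name,u,v,z):
    c=camera_info(name);R=np.array(c['R']);o=-R.T@np.array(c['t'])
    d=R.T@np.array([(u-c['cx'])/c['fx'],(v-c['cy'])/c['fy'],1]);return o+d*(z-o[2])/d[2]
E
python3 - <<'E'
from h import *
p=np.load("topp.npy");W=np.load("topW.npy")
g=p.min(2); print(np.round(W[200,220],1))
cv2.imwrite("pics/crop.png",cv2.resize(p[140:260,100:340,::-1],(800,400),interpolation=3))
m=((g>135)).astype(np.uint8); m[:140]=0;m[270:]=0;m[:,:110]=0
n,l,s,c=cv2.connectedComponentsWithStats(m)
for i in range(1,n):
    if s[i,4]>60:
        cs,_=cv2.findContours((l==i).astype(np.uint8),0,1);print(s[i],np.round(c[i],1),[np.round(ray("top",*c[i],z)[:2],1) for z in(3,7,36)],np.round(cv2.minAreaRect(cs[0]),1) if 0 else cv2.minAreaRect(cs[0])[1:])
x0=[(174,166,20),(124,219,12),(375,230,16),(312,226,12),(162,225,18)]
for u,v,r in x0:
    w=W[v-r:v+r,u-r:u+r].reshape(-1,3);z=w[:,2]
    print(u,v,"zpct",np.round(np.percentile(z,[5,50,90,97,99.5]),1))
    for lo,hi in((3,14),(14,30),(30,45),(45,66),(66,85),(85,110)):
        k=w[(z>lo)&(z<hi)]
        if len(k)>6:print(lo,hi,len(k),np.round([k[:,0].min(),k[:,0].max(),k[:,1].min(),k[:,1].max()],0),np.round(k.mean(0),1))
E
```

```text
[516.2 103.3  -1.8]
[214 165  22  23 378] [224.3 176.4] [array([582.5,  93. ]), array([582. ,  92.6]), array([577.8,  90.4])] ((21.0, 22.0), 0.0)
[149 213  25  24 317] [161.3 224.3] [array([445.3, 262.6]), array([445.3, 261.6]), array([445.3, 254.3])] ((21.700664520263672, 21.700666427612305), 9.462322235107422)
[214 217  29  30 658] [228. 231.] [array([430.6,  78.1]), array([430.6,  77.9]), array([431.,  76.])] ((28.284271240234375, 28.284271240234375), 45.0)
[302 217  20  19 247] [311.5 225.8] [array([ 449.5, -152.5]), array([ 449.5, -151.8]), array([ 449.3, -146.8])] ((18.0, 19.0), 90.0)
174 166 zpct [-3.5  0.3 70.  94.9 97.9]
3 14 37 [555. 666. 194. 278.] [590.7 219.9   6.7]
14 30 153 [570. 637. 195. 259.] [596.  216.1  19.5]
30 45 27 [579. 616. 202. 239.] [591.9 213.7  36.5]
45 66 120 [579. 630. 202. 253.] [597.4 219.1  55.1]
66 85 104 [584. 624. 207. 246.] [601.5 224.3  71.6]
85 110 78 [592. 615. 215. 237.] [603.3 226.2  94.3]
124 219 zpct [-3.600e+00 -1.000e-01  5.910e+01  6.160e+01  9.756e+02]
3 14 15 [447. 480. 338. 364.] [462.2 344.9   7.7]
14 30 19 [447. 471. 340. 350.] [4
[... 221 characters left out ...]

14 30 25 [ 420.  457. -309. -294.] [ 438.7 -298.2   22.3]
30 45 32 [ 420.  463. -315. -294.] [ 440.3 -299.3   37. ]
45 66 80 [ 418.  463. -327. -294.] [ 441.9 -302.7   58.5]
66 85 63 [ 421.  460. -327. -296.] [ 441.2 -306.4   72.7]
85 110 139 [ 425.  455. -332. -300.] [ 440.6 -315.7   89.4]
312 226 zpct [-2.4  4.6  8.  26.4 36.7]
3 14 341 [ 418.  480. -184. -120.] [ 449.9 -153.1    5.9]
14 30 10 [ 444.  454. -155. -147.] [ 448.9 -150.5   24. ]
30 45 12 [ 446.  452. -157. -149.] [ 449.  -152.6   33.8]
162 225 zpct [-3.1  3.5 36.3 37.5 39.1]
3 14 130 [399. 490. 215. 309.] [444.3 252.8   7.1]
14 30 48 [412. 471. 219. 271.] [443.3 241.8  22.4]
30 45 473 [412. 480. 219. 289.] [445.2 253.3  35. ]
```

View pics/crop.png

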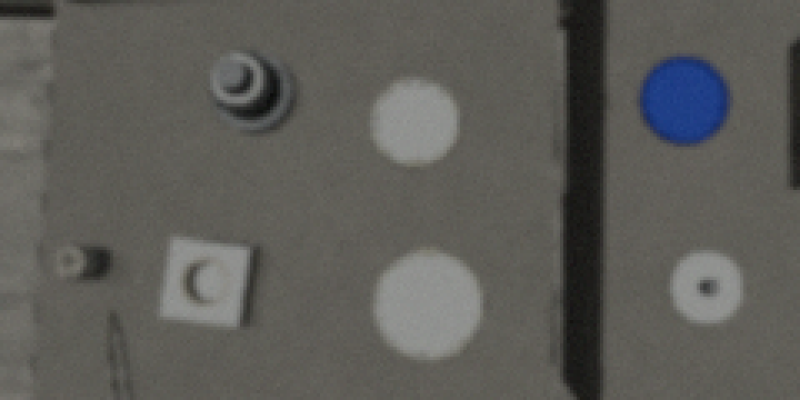

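The crop agrees: the smaller white dish is at crop (415,122), the larger white one at (428,305) and the blue decoy at (685,100). Now I'll compute the first move.

```bash
cat >> h.py <<'E'
from scipy.spatial.transform import Rotation as Ro
def go(x,y,z,yaw=0):
    "tool delta (m, deg) from the current measured pose to world mm target, pointing down, tool x at yaw deg"
    o=readout.get_obs();R=Ro.from_quat(o['tcp_rot']);T=Ro.from_euler('z',yaw,degrees=True)*Ro.from_euler('x',180,degrees=True)
    print("d",np.round(R.inv().apply(np.array([x,y,z])-o['eef_pos'])/1000,4),np.round(np.degrees((R.inv()*T).as_rotvec()),2),"at",np.round(o['eef_pos'],1),"F",np.round(o['wrist_force'],1),"t",round(o['t'],2),"g",round(o['grip_width'],3),round(o['grasp_force'],1))
E
python3 -c "
from h import *
go(604,226.5,250);go(590,190,250);print(manip.tip_extent, [a for a in dir(manip) if a[0]!='_'])"
```

```text
d [ 6.450e-01 -6.289e-01  5.000e-04] [-1.100e-01  1.000e-02  2.016e+01] at [ 215.2 -586.2  249.2] F [-0.6  0.5 -0.3] t 0.1 g 1.001 0.0
d [ 6.193e-01 -5.995e-01  4.000e-04] [-1.100e-01  1.000e-02  2.016e+01] at [ 215.2 -586.2  249.2] F [-0.6  0.5 -0.3] t 0.1 g 1.001 0.0
19.0 ['PlanningError', 'tip_extent']
```

>>> move_arm([
  [0.645, -0.629, 0, 0, 0, 20.16, 0.06],
  [0.645, -0.629, 0, 0, 0, 20.16, 0.06],
  [0.645, -0.629, 0, 0, 0, 20.16, 0.06],
  [0.645, -0.629, 0, 0, 0, 20.16, 0.06],
  [0.645, -0.629, 0, 0, 0, 20.16, 0.06],
  [0.645, -0.629, 0, 0, 0, 20.16, 0.06],
  [0.645, -0.629, 0, 0, 0, 20.16, 0.06],
  [0.645, -0.629, 0, 0, 0, 20.16, 0.06],
  [0.645, -0.629, 0, 0, 0, 20.16, 0.06],
  [0.645, -0.629, 0, 0, 0, 20.16, 0.06],
  [0.645, -0.629, 0, 0, 0, 20.16, 0.06],
  [0.645, -0.629, 0, 0, 0, 20.16, 0.06],
])

```text
t: 1.3
eef_pos: [474.5, -43.3, 250.1]
tcp_rot: [1.0, 0.0, 0.0, 0.0]
wrist_force: [1.8, -0.4, 0.7]
grip_width: 0.703
grasp_force: 0.0
```

```bash
python3 -c "
from h import *
go(604,226.5,250)"
```

```text
d [ 0.1295 -0.2698  0.    ] [ 0.01 -0.01  0.  ] at [474.5 -43.3 250.1] F [ 1.8 -0.4  0.7] t 1.3 g 0.703 0.0
```

>>> move_arm([
  [0.1295, -0.2698, 0.02, 0, 0, 0, 0.05],
  [0.1295, -0.2698, 0.02, 0, 0, 0, 0.05],
  [0.1295, -0.2698, 0.02, 0, 0, 0, 0.05],
  [0.1295, -0.2698, 0.02, 0, 0, 0, 0.05],
  [0.1295, -0.2698, 0.02, 0, 0, 0, 0.05],
  [0.1295, -0.2698, 0.02, 0, 0, 0, 0.05],
  [0.1295, -0.2698, 0.02, 0, 0, 0, 0.05],
  [0.1295, -0.2698, 0.02, 0, 0, 0, 0.05],
  [0.1295, -0.2698, 0.02, 0, 0, 0, 0.05],
])

```text
t: 2.2
eef_pos: [603.4, 223.6, 230.0]
tcp_rot: [1.0, -0.0, -0.0, 0.0]
wrist_force: [-0.9, -0.3, 1.3]
grip_width: 0.584
grasp_force: 0.0
```

```bash
python3 - <<'E'
from h import *
go(604,226.5,95)
p,d=capture("wrist");cv2.imwrite("pics/w1.png",p[:,:,::-1])
W=pts("wrist",d)
for lo,hi in((10,24),(50,60),(66,76),(88,100)):
    k=W[(d>0)&(W[...,2]>lo)&(W[...,2]<hi)&(np.hypot(W[...,0]-604,W[...,1]-226)<45)]
    if len(k):print(lo,len(k),np.round(np.percentile(k,[1,99],axis=0),1).tolist(),np.round(cv2.minEnclosingCircle(k[:,:2].astype(np.float32))[0],1))
E
```

```text
d [ 0.0007 -0.0029  0.135 ] [ 0.03  0.04 -0.04] at [603.4 223.6 230. ] F [-0.9 -0.3  1.3] t 2.2 g 0.584 0.0
10 648 [[588.4, 196.6, 12.3], [639.8, 262.3, 22.5]] [606.6 229.9]
50 473 [[587.1, 204.8, 50.9], [631.6, 254.7, 58.8]] [606.5 229.8]
66 566 [[586.5, 209.9, 66.9], [626.7, 249.7, 74.0]] [606.4 229.7]
88 491 [[595.9, 218.4, 89.0], [618.0, 240.9, 98.2]] [606.4 229.5]
```

View pics/w1.png

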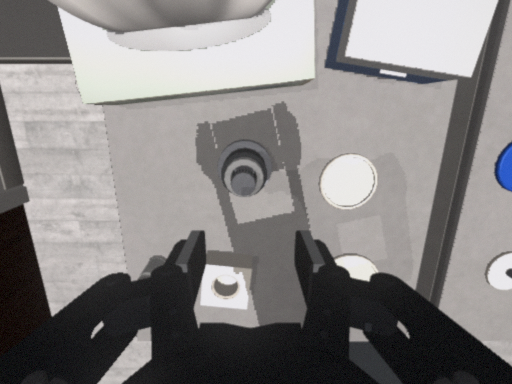

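The wrist view shows the stack at (243,175), the small nest at (348,181), the block bore at (227,285) and the post at (508,272). The arm was still settling when I took it, so I'll measure again now that it is still.

```bash
python3 - <<'E'
from h import *
p,d=capture("wrist");go(604,226.5,95)
W=pts("wrist",d)
for lo,hi in((50,60),(66,76),(88,100)):
    k=W[(d>0)&(W[...,2]>lo)&(W[...,2]<hi)&(np.hypot(W[...,0]-604,W[...,1]-226)<45)]
    print(lo,len(k),np.round(np.percentile(k,[1,99],axis=0),1).tolist(),np.round(cv2.minEnclosingCircle(k[:,:2].astype(np.float32)),1) if 0 else cv2.minEnclosingCircle(k[:,:2].astype(np.float32)))
for n,x,y,r,lo,hi in(("small",582,93,50,5,12),("block",445,253,48,30,42),("post",449,-152,40,3,12)):
    k=W[(d>0)&(W[...,2]>lo)&(W[...,2]<hi)&(np.hypot(W[...,0]-x,W[...,1]-y)<r)]
    if len(k)>20: print(n,len(k),cv2.minEnclosingCircle(k[:,:2].astype(np.float32)),np.median(k,0))
# white floor of small nest, bore by image
g=p.min(2);m=cv2.inRange(g,170,255);cs,_=cv2.findContours(m,cv2.RETR_CCOMP,cv2.CHAIN_APPROX_NONE)
for c in cs:
    a=cv2.contourArea(c)
    if 100<a<4500: (u,v)=cv2.minEnclosingCircle(c)[0];print(a,round(u),round(v),[np.round(ray("wrist",u,v,z)[:2],1) for z in(3,7,36)])
E
```

```text
d [ 0.0004 -0.0033  0.1357] [ 0.   -0.03 -0.09] at [603.6 223.2 230.7] F [ 1.  -0.4  0.1] t 2.3 g 0.586 0.0
50 461 [[586.4, 204.6, 50.7], [631.7, 254.5, 59.5]] ((606.4579467773438, 229.84698486328125), 25.746536254882812)
66 577 [[586.3, 209.7, 67.0], [626.7, 249.7, 74.0]] ((606.3695068359375, 229.91372680664062), 20.803220748901367)
88 487 [[595.8, 218.5, 89.1], [617.9, 240.9, 98.1]] ((606.418701171875, 229.9120330810547), 12.350927352905273)
small 591 ((584.5421752929688, 94.83238983154297), 37.82310104370117) [588.29274342  98.77176406   6.9384864 ]
block 1694 ((447.77618408203125, 256.25433349609375), 44.893402099609375) [449.00478397 255.61708536  36.31027161]
post 770 ((450.9781799316406, -148.9152374267578), 31.228269577026367) [ 451.07602043 -138.45856335    6.25590311]
245.0 496 351 [array([ 302.2, -174. ]), array([ 306.4, -169.5]), array([ 337.2, -136.8])]
1081.0 124 362 [array([280.6, 428.6]), array([285.1, 426.3]), array([317.6, 409.3])]
1765.5 225 289 [array([420.2, 260. ]), array([423.1, 259.6]), array([444.2, 256.5])]
314.5 225 286 [array([425.5, 259.6]), array([428.3,
[... 591 characters left out ...]
8.8, 333.6]), array([632.7, 324.4])]
134.5 318 144 [array([632.8, 136.8]), array([633.2, 137.8]), array([636.8, 144.8])]
648.0 170 120 [array([662.5, 321.1]), array([662.7, 320. ]), array([663.8, 311.9])]
874.5 343 107 [array([678.5, 108.3]), array([678.5, 109.6]), array([678.2, 119. ])]
201.5 323 32 [array([760. , 139.3]), array([759.1, 140.2]), array([752.1, 147.1])]
140.0 69 154 [array([621.9, 454.2]), array([622.5, 451.6]), array([626.9, 432.5])]
123.5 31 126 [array([656.1, 494.8]), array([656.4, 491.7]), array([658. , 469.3])]
183.5 250 3 [array([788.2, 222.6]), array([786.9, 222.6]), array([777.6, 222.6])]
286.0 80 6 [array([786.1, 409.8]), array([784.9, 407.7]), array([775.8, 392.3])]
```

>>> move_arm([
  [0.0015, -0.0047, 0.04, 0, 0, 0, 0.05],
  [0.0015, -0.0047, 0.08, 0, 0, 0, 0.05],
  [0.0015, -0.0047, 0.115, 0, 0, 0, 0.05],
  [0.0015, -0.0047, 0.13, 0, 0, 0, 0.05],
  [0.0015, -0.0047, 0.135, 0, 0, 0, 0.05],
  [0.0015, -0.0047, 0.135, 0, 0, 0, 0.05],
  [0.0015, -0.0047, 0.135, 0, 0, 0, 0.05],
])

```text
t: 3.0
eef_pos: [606.9, 229.2, 98.0]
tcp_rot: [1.0, -0.0, 0.002, -0.001]
wrist_force: [-0.4, -0.8, 0.4]
grip_width: 0.588
grasp_force: 0.0
```

```bash
python3 - <<'E'
from h import *
go(605,228,95)
p,d=capture("scene");cv2.imwrite("pics/s1.png",cv2.resize(p[200:300,130:260,::-1],(780,600),interpolation=3))
E
```

```text
d [-0.0019  0.0012  0.003 ] [-0.06 -0.24 -0.02] at [606.9 229.2  98. ] F [-0.4 -0.8  0.4] t 3.0 g 0.588 0.0
```

View pics/s1.png

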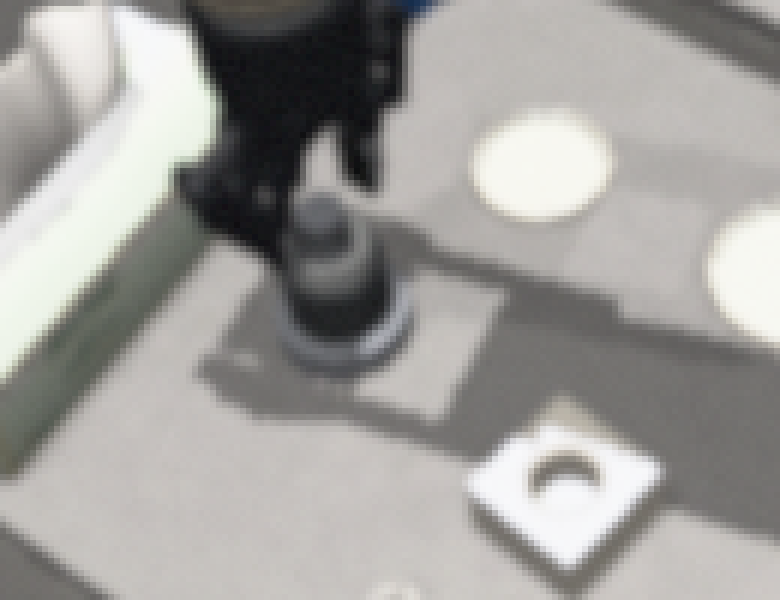

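The fingers stand either side of the head, around (320,215). Closing.

>>> move_arm([
  [-0.0005, 0, 0.001, 0, 0, 0, 0.05],
  [-0.0005, 0, 0.001, 0, 0, 0, 0.03],
  [-0.0005, 0, 0.001, 0, 0, 0, 0.0],
  [-0.0005, 0, 0.001, 0, 0, 0, 0.0],
  [-0.0005, 0, 0.001, 0, 0, 0, 0.0],
  [-0.0005, 0, 0.001, 0, 0, 0, 0.0],
  [-0.0005, 0, 0.001, 0, 0, 0, 0.0],
  [-0.0005, 0, 0.001, 0, 0, 0, 0.0],
])

```text
t: 3.85
eef_pos: [605.3, 229.3, 95.2]
tcp_rot: [1.0, -0.0, 0.001, -0.0]
wrist_force: [-0.7, -0.1, 5.4]
grip_width: 0.253
grasp_force: 59.1
```

>>> move_arm([
  [0, 0, -0.02, 0, 0, 0, 0.0],
  [0, 0, -0.05, 0, 0, 0, 0.0],
  [0, 0, -0.09, 0, 0, 0, 0.0],
  [0, 0, -0.11, 0, 0, 0, 0.0],
  [0, 0, -0.11, 0, 0, 0, 0.0],
  [0, 0, -0.11, 0, 0, 0, 0.0],
  [0, 0, -0.11, 0, 0, 0, 0.0],
])

```text
t: 4.55
eef_pos: [603.3, 228.6, 200.9]
tcp_rot: [1.0, -0.0, -0.003, 0.001]
wrist_force: [-0.5, 0.3, -2.0]
grip_width: 0.256
grasp_force: 59.0
```

```bash
python3 - <<'E'
from h import *
go(447,255.5,150)
p,d=capture("scene");cv2.imwrite("pics/s2.png",cv2.resize(p[170:290,110:270,::-1],(800,600),interpolation=3))
E
```

```text
d [-0.156  -0.0269  0.0516] [ 0.08  0.29 -0.01] at [603.3 228.6 200.9] F [-0.5  0.3 -2. ] t 4.55 g 0.256 59.0
```

View pics/s2.png

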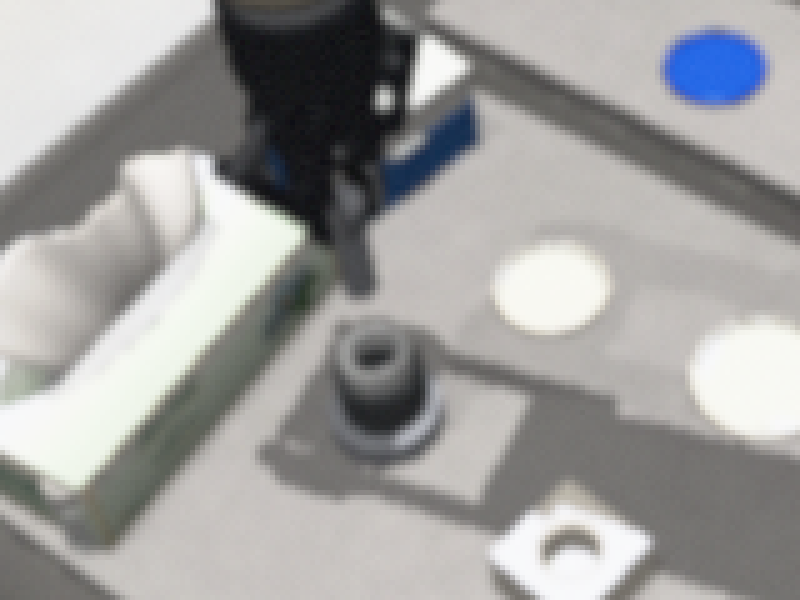

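The plunger is clear of the stack, at (360,250), and the ring has stayed on the sleeve at (378,350). Moving to the block.

>>> move_arm([
  [-0.1565, -0.0271, 0.03, 0, 0, 0, 0.0],
  [-0.1565, -0.0271, 0.05, 0, 0, 0, 0.0],
  [-0.1565, -0.0271, 0.05, 0, 0, 0, 0.0],
  [-0.1565, -0.0271, 0.05, 0, 0, 0, 0.0],
  [-0.1565, -0.0271, 0.05, 0, 0, 0, 0.0],
  [-0.1565, -0.0271, 0.05, 0, 0, 0, 0.0],
  [-0.1565, -0.0271, 0.05, 0, 0, 0, 0.0],
  [-0.1565, -0.0271, 0.05, 0, 0, 0, 0.0],
])

```text
t: 5.4
eef_pos: [449.7, 256.1, 155.0]
tcp_rot: [1.0, -0.001, 0.001, -0.0]
wrist_force: [1.5, -0.1, -0.7]
grip_width: 0.254
grasp_force: 59.1
```

```bash
python3 - <<'E'
from h import *
go(446.8,255.7,79.5)
p,d=capture("top");p2,d2=capture("scene")
a=cv2.resize(p[190:260,120:200,::-1],(400,350),interpolation=3);b=cv2.resize(p2[230:310,180:260,::-1],(400,350),interpolation=3)
cv2.imwrite("pics/s3.png",np.hstack([a,b]));go(446.8,255.7,79.5)
E
```

```text
d [-0.003   0.0004  0.0755] [-0.02 -0.07 -0.06] at [449.7 256.1 155. ] F [ 1.5 -0.1 -0.7] t 5.4 g 0.254 59.1
d [-0.0026  0.0004  0.0753] [-0.01 -0.04 -0.05] at [449.3 256.1 154.8] F [-0.2 -0.6 -2.2] t 5.5 g 0.256 59.1
```

View pics/s3.png

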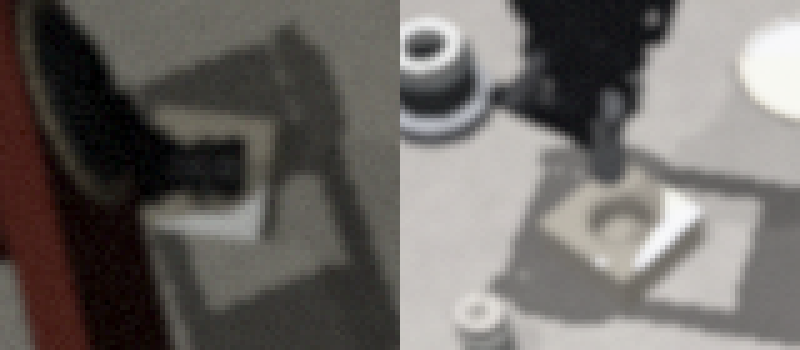

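Right panel: the stem hangs over the bore at about (610,180), with the bore at (620,225) below it. Descending.

>>> move_arm([
  [-0.0026, 0, 0.02, 0, 0, 0, 0.0],
  [-0.0026, 0, 0.035, 0, 0, 0, 0.0],
  [-0.0026, 0, 0.045, 0, 0, 0, 0.0],
  [-0.0026, 0, 0.055, 0, 0, 0, 0.0],
  [-0.0026, 0, 0.062, 0, 0, 0, 0.0],
  [-0.0026, 0, 0.068, 0, 0, 0, 0.0],
  [-0.0026, 0, 0.072, 0, 0, 0, 0.0],
  [-0.0026, 0, 0.074, 0, 0, 0, 0.0],
  [-0.0026, 0, 0.074, 0, 0, 0, 0.0],
  [-0.0026, 0, 0.074, 0, 0, 0, 0.0],
])

```text
t: 6.5
eef_pos: [446.0, 256.3, 80.7]
tcp_rot: [1.0, -0.0, 0.0, -0.0]
wrist_force: [0.4, 0.6, -0.1]
grip_width: 0.255
grasp_force: 59.1
```

>>> move_arm([
  [0, 0, 0.0012, 0, 0, 0, 0.0],
  [0, 0, 0.0012, 0, 0, 0, 0.0],
  [0, 0, 0.0012, 0, 0, 0, 0.026],
  [0, 0, 0.0012, 0, 0, 0, 0.03],
  [0, 0, 0.0012, 0, 0, 0, 0.045],
  [0, 0, 0.0012, 0, 0, 0, 0.05],
  [0, 0, 0.0012, 0, 0, 0, 0.05],
  [0, 0, 0.0012, 0, 0, 0, 0.05],
])

```text
t: 7.3
eef_pos: [445.7, 256.2, 79.2]
tcp_rot: [1.0, 0.0, 0.0, -0.0]
wrist_force: [0.5, -0.1, 0.2]
grip_width: 0.585
grasp_force: 0.0
```

>>> move_arm([
  [0, 0, -0.02, 0, 0, 0, 0.05],
  [0, 0, -0.06, 0, 0, 0, 0.05],
  [0, 0, -0.1, 0, 0, 0, 0.055],
  [0, 0, -0.12, 0, 0, 0, 0.06],
  [0.158, 0.0268, -0.12, 0, 0, 0, 0.06],
  [0.158, 0.0268, -0.12, 0, 0, 0, 0.06],
  [0.158, 0.0268, -0.12, 0, 0, 0, 0.06],
  [0.158, 0.0268, -0.12, 0, 0, 0, 0.06],
  [0.158, 0.0268, -0.12, 0, 0, 0, 0.06],
  [0.158, 0.0268, -0.12, 0, 0, 0, 0.06],
  [0.158, 0.0268, -0.12, 0, 0, 0, 0.06],
  [0.158, 0.0268, -0.12, 0, 0, 0, 0.06],
])

```text
t: 8.5
eef_pos: [602.5, 229.9, 199.4]
tcp_rot: [1.0, 0.0, 0.0, -0.0]
wrist_force: [-0.9, 0.1, 0.7]
grip_width: 0.704
grasp_force: 0.0
```

```bash
cat >> h.py <<'E'
def circ(W,x,y,r,lo,hi,n=""):
    k=W[(W[...,2]>lo)&(W[...,2]<hi)&(np.hypot(W[...,0]-x,W[...,1]-y)<r)]
    if len(k)>10:
        c,R=cv2.minEnclosingCircle(k[:,:2].astype(np.float32));print(n,len(k),"c",np.round(c,1),"R",round(R,1),"z",np.round(np.median(k[:,2]),1))
    else: print(n,"none")
E
python3 - <<'E'
from h import *
go(606,229,100)
p,d=capture("wrist");W=pts("wrist",d);W[d<=0]=-99;go(606,229,100)
circ(W,606,229,45,66,76,"ring");circ(W,606,229,45,50,60,"sleeve");circ(W,606,229,45,10,24,"base")
circ(W,447,256,40,70,90,"plunger head in block");circ(W,451,-149,45,3,12,"post foot");circ(W,584,95,50,5,12,"nest")
cv2.imwrite("pics/w2.png",p[:,:,::-1])
E
```

```text
d [0.0035 0.0009 0.0994] [-0.01 -0.01  0.06] at [602.5 229.9 199.4] F [-0.9  0.1  0.7] t 8.5 g 0.704 0.0
d [0.0033 0.0009 0.0995] [-0.01 -0.02  0.06] at [602.7 229.9 199.5] F [0.6 0.4 0.3] t 8.55 g 0.708 0.0
ring 881 c [605.4 229.4] R 20.8 z 72.1
sleeve 636 c [605.7 229.5] R 25.8 z 56.1
base 915 c [606.5 230. ] R 33.8 z 20.3
plunger head in block 174 c [450.  257.2] R 11.9 z 76.0
post foot 40 c [ 444.  -123.9] R 13.5 z 4.3
nest 654 c [584.9  94.8] R 37.8 z 6.9
```

View pics/w2.png

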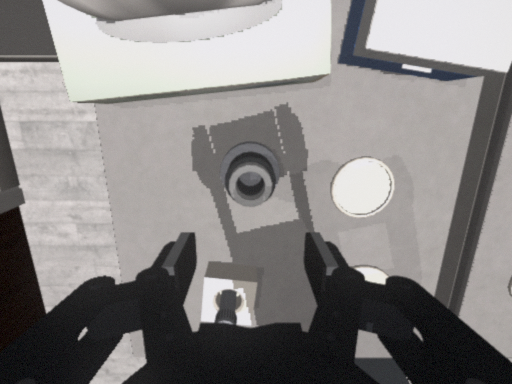

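The plunger stands in the block bore at (228,300), and the ring is on the stack at (252,180). Next I'll grasp the ring.

>>> move_arm([
  [0.0028, 0.0005, 0.04, 0, 0, 0, 0.06],
  [0.0028, 0.0005, 0.08, 0, 0, 0, 0.06],
  [0.0028, 0.0005, 0.105, 0, 0, 0, 0.06],
  [0.0028, 0.0005, 0.117, 0, 0, 0, 0.06],
  [0.0028, 0.0005, 0.122, 0, 0, 0, 0.06],
  [0.0028, 0.0005, 0.122, 0, 0, 0, 0.06],
  [0.0028, 0.0005, 0.122, 0, 0, 0, 0.06],
  [0.0028, 0.0005, 0.122, 0, 0, 0, 0.06],
])

```text
t: 9.35
eef_pos: [607.7, 229.2, 79.2]
tcp_rot: [1.0, -0.0, 0.002, -0.0]
wrist_force: [-0.2, -0.4, 0.0]
grip_width: 0.702
grasp_force: 0.0
```

```bash
python3 -c "
from h import *
go(605.4,229.4,77)"
```

```text
d [-0.0023 -0.0002  0.0022] [-0.05 -0.19 -0.  ] at [607.7 229.2  79.2] F [-0.2 -0.4  0. ] t 9.35 g 0.702 0.0
```

>>> move_arm([
  [0, 0, 0, 0, 0, 0, 0.06],
  [0, 0, 0, 0, 0, 0, 0.045],
  [0, 0, 0, 0, 0, 0, 0.02],
  [0, 0, 0, 0, 0, 0, 0.02],
  [0, 0, 0, 0, 0, 0, 0.02],
  [0, 0, 0, 0, 0, 0, 0.02],
])

```text
t: 9.95
eef_pos: [607.2, 229.0, 78.2]
tcp_rot: [1.0, -0.0, 0.001, -0.0]
wrist_force: [-0.4, -0.7, 5.7]
grip_width: 0.454
grasp_force: 60.2
```

>>> move_arm([
  [0, 0, -0.01, 0, 0, 0, 0.02],
  [0, 0, -0.03, 0, 0, 0, 0.02],
  [0, 0, -0.06, 0, 0, 0, 0.02],
  [0, 0, -0.09, 0, 0, 0, 0.02],
  [0, 0, -0.13, 0, 0, 0, 0.02],
  [0, 0, -0.13, 0, 0, 0, 0.02],
  [0, 0, -0.13, 0, 0, 0, 0.02],
  [0, 0, -0.13, 0, 0, 0, 0.02],
])

```text
t: 10.75
eef_pos: [605.5, 228.6, 205.3]
tcp_rot: [1.0, -0.0, -0.001, 0.0]
wrist_force: [-0.4, -0.6, -2.0]
grip_width: 0.444
grasp_force: 60.2
```

```bash
python3 - <<'E'
from h import *
go(450.5,-149.5,200)
p,d=capture("wrist");W=pts("wrist",d);W[d<=0]=-99
circ(W,606,229,45,50,60,"sleeve");circ(W,606,229,45,10,24,"base")
p,d=capture("scene");cv2.imwrite("pics/s4.png",cv2.resize(p[170:290,110:270,::-1],(800,600),interpolation=3))
E
```

```text
d [-0.155   0.3781  0.006 ] [ 0.04  0.17 -0.  ] at [605.5 228.6 205.3] F [-0.4 -0.6 -2. ] t 10.75 g 0.444 60.2
sleeve 1471 c [604.9 229.5] R 26.0 z 55.6
base 975 c [606. 230.] R 33.8 z 19.8
```

View pics/s4.png

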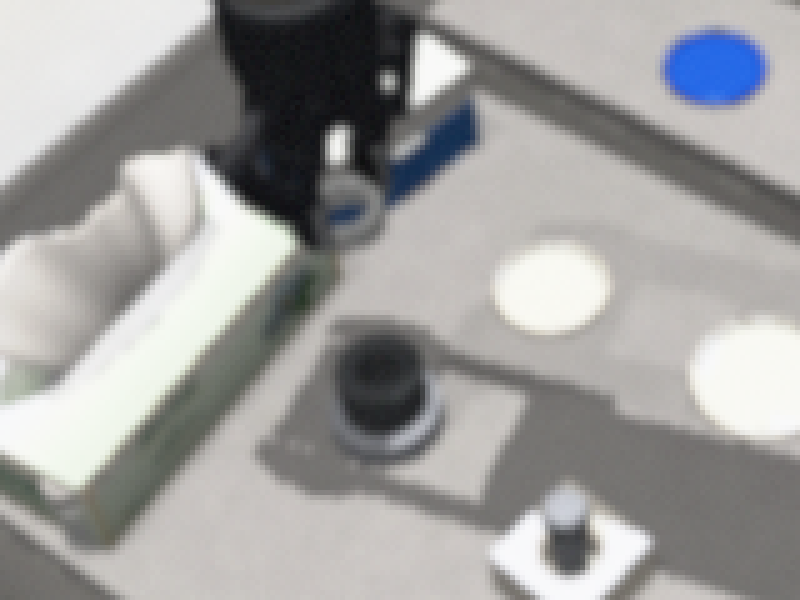

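The ring is in the jaws at (350,207), but it might be tilted. I'll check its height span by depth.

```bash
python3 - <<'E'
from h import *
p,d=capture("scene");W=pts("scene",d)
v,u=np.mgrid[200:222,170:192]
s=(slice(203,222),slice(172,190));print(np.round(W[s][::2,::2,2]).astype(int));print(np.round(W[s][::2,::2,0]).astype(int))
cv2.imwrite("pics/s5.png",cv2.resize(p[180:230,150:210,::-1],(720,600),interpolation=2))
E
```

```text
[[261 255  73  65 202 210 214 211  34]
 [249  57  62 199 199 201 205 207  24]
 [243 199 200 197 196 200 199 200  18]
 [235 199 192 189 190 192 199 192   9]
 [228 221 184  32  25  19 199 196   0]
 [218 216  19  23 914 199 201 192   1]
 [211 210 200 199 198 197 194 187  -1]
 [203 203 198 192 192 191 186   2   4]
 [196 192 186 188 188   0   0   4   4]
 [ 42  37  29  -1   0   0   1   2   1]]
[[588 589 722 723 616 605 598 595 718]
 [593 734 725 617 613 607 599 594 719]
 [593 621 616 614 610 603 599 594 718]
 [594 617 617 615 610 604 594 595 718]
 [595 595 619 724 724 722 590 587 719]
 [598 595 733 725  87 589 584 585 712]
 [598 594 598 594 590 586 584 585 707]
 [600 595 594 594 590 586 585 706 698]
 [600 599 599 593 588 712 707 699 693]
 [704 703 703 719 712 707 701 694 690]]
```

View pics/s5.png

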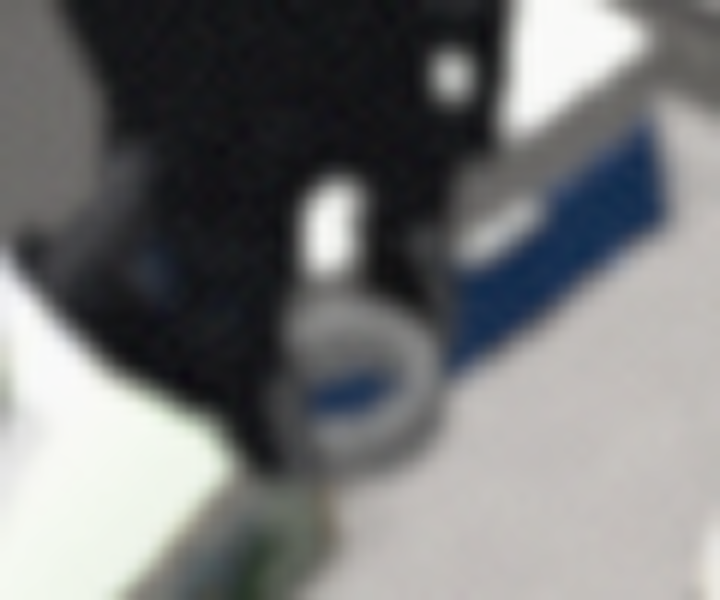

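The top face is at z = 199–200 on both sides, so the ring is level. Carrying it to the post.

>>> move_arm([
  [-0.154, 0.378, 0, 0, 0, 0, 0.02],
  [-0.154, 0.378, 0, 0, 0, 0, 0.02],
  [-0.154, 0.378, 0, 0, 0, 0, 0.02],
  [-0.154, 0.378, 0, 0, 0, 0, 0.02],
  [-0.154, 0.378, 0, 0, 0, 0, 0.02],
  [-0.154, 0.378, 0, 0, 0, 0, 0.02],
  [-0.154, 0.378, 0, 0, 0, 0, 0.02],
  [-0.154, 0.378, 0, 0, 0, 0, 0.02],
  [-0.154, 0.378, 0.03, 0, 0, 0, 0.02],
  [-0.154, 0.378, 0.07, 0, 0, 0, 0.02],
  [-0.154, 0.378, 0.1, 0, 0, 0, 0.02],
  [-0.154, 0.378, 0.1, 0, 0, 0, 0.02],
])

```text
t: 12.1
eef_pos: [448.3, -147.3, 101.2]
tcp_rot: [1.0, -0.0, -0.005, -0.003]
wrist_force: [-1.0, 0.8, -1.3]
grip_width: 0.449
grasp_force: 60.4
```

```bash
python3 - <<'E'
from h import *
p,d=capture("top");go(451.5,-149.5,28.5);p2,d2=capture("scene");
W=pts("scene",d2);W[d2<=0]=-99;circ(W,451,-149,45,3,12,"foot");circ(W,451,-149,12,15,36,"post");circ(W,451,-149,30,87,99,"ring")
a=cv2.resize(p[195:265,270:350,::-1],(400,350),interpolation=3);b=cv2.resize(p2[150:220,250:330,::-1],(400,350),interpolation=3)
cv2.imwrite("pics/s6.png",np.hstack([a,b]));go(451.5,-149.5,28.5)
E
```

```text
d [0.0017 0.0016 0.0758] [-0.18  0.35 -0.02] at [ 450.3 -148.1  104.3] F [ 0.6 -1.  -0.5] t 12.15 g 0.447 60.4
foot 197 c [ 451.9 -149.3] R 44.2 z 6.5
post 20 c [ 451.8 -148.2] R 6.3 z 27.3
ring 44 c [ 442.7 -147.3] R 26.5 z 94.4
d [-0.0004  0.0007  0.0782] [-0.05  0.1   0.  ] at [ 452.  -148.9  106.7] F [ 0.  -1.4  0.1] t 12.2 g 0.448 60.4
```

View pics/s6.png

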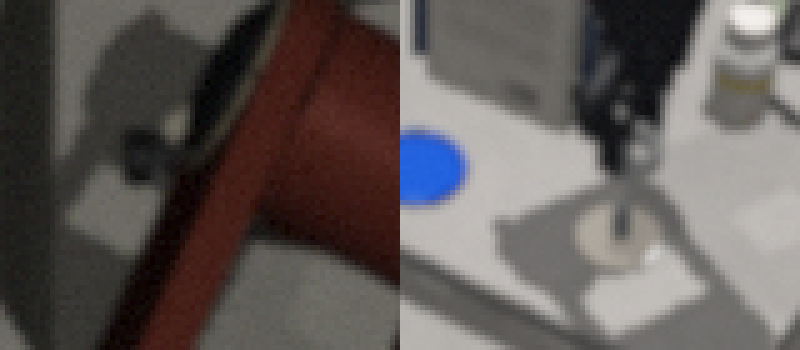

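Right panel: the ring is held above the post, which is at (620,220). Scene depth puts the post at (451.8, -148.2), in line with the tool. Descending.

>>> move_arm([
  [0, 0.0004, 0.02, 0, 0, 0, 0.02],
  [0, 0.0004, 0.035, 0, 0, 0, 0.02],
  [0, 0.0004, 0.045, 0, 0, 0, 0.02],
  [0, 0.0004, 0.055, 0, 0, 0, 0.02],
  [0, 0.0004, 0.063, 0, 0, 0, 0.02],
  [0, 0.0004, 0.07, 0, 0, 0, 0.02],
  [0, 0.0004, 0.075, 0, 0, 0, 0.02],
  [0, 0.0004, 0.0755, 0, 0, 0, 0.02],
  [0, 0.0004, 0.0755, 0, 0, 0, 0.02],
])

```text
t: 13.1
eef_pos: [452.5, -149.6, 31.6]
tcp_rot: [1.0, -0.0, 0.0, 0.0]
wrist_force: [-0.4, -0.0, -0.8]
grip_width: 0.451
grasp_force: 60.4
```

```bash
python3 -c "
from h import *
go(451.5,-149.5,28.3)"
```

```text
d [-0.001  -0.0001  0.0033] [ 0. -0. -0.] at [ 452.5 -149.6   31.6] F [-0.4 -0.  -0.8] t 13.1 g 0.451 60.4
```

>>> move_arm([
  [0, 0, 0.002, 0, 0, 0, 0.02],
  [0, 0, 0.0025, 0, 0, 0, 0.02],
  [0, 0, 0.0025, 0, 0, 0, 0.02],
  [0, 0, 0.0025, 0, 0, 0, 0.044],
  [0, 0, 0.0025, 0, 0, 0, 0.05],
  [0, 0, 0.0025, 0, 0, 0, 0.06],
  [0, 0, 0.0025, 0, 0, 0, 0.06],
  [0, 0, 0.0025, 0, 0, 0, 0.06],
])

```text
t: 13.9
eef_pos: [452.5, -149.6, 29.1]
tcp_rot: [1.0, -0.0, 0.0, 0.0]
wrist_force: [0.3, -0.3, -0.1]
grip_width: 0.705
grasp_force: 0.0
```

>>> move_arm([
  [0, 0, -0.02, 0, 0, 0, 0.06],
  [0, 0, -0.06, 0, 0, 0, 0.06],
  [0, 0, -0.1, 0, 0, 0, 0.06],
  [0, 0, -0.15, 0, 0, 0, 0.075],
  [0, 0, -0.17, 0, 0, 0, 0.075],
  [0.154, -0.37, -0.17, 0, 0, 0, 0.075],
  [0.154, -0.37, -0.17, 0, 0, 0, 0.075],
  [0.154, -0.37, -0.17, 0, 0, 0, 0.075],
  [0.154, -0.37, -0.17, 0, 0, 0, 0.075],
  [0.154, -0.37, -0.17, 0, 0, 0, 0.075],
  [0.154, -0.37, -0.17, 0, 0, 0, 0.075],
  [0.154, -0.37, -0.17, 0, 0, 0, 0.075],
])

```text
t: 15.1
eef_pos: [587.4, 175.7, 199.0]
tcp_rot: [1.0, 0.0, 0.0, 0.0]
wrist_force: [0.2, -1.3, -0.1]
grip_width: 0.874
grasp_force: 0.0
```

>>> move_arm([
  [0, 0, 0, 0, 0, 0, 0.075],
  [0, 0, 0, 0, 0, 0, 0.075],
  [0, 0, 0, 0, 0, 0, 0.075],
  [0, 0, 0, 0, 0, 0, 0.075],
  [0, 0, 0, 0, 0, 0, 0.075],
])

```text
t: 15.6
eef_pos: [586.8, 172.4, 199.3]
tcp_rot: [1.0, -0.001, 0.0, 0.0]
wrist_force: [-0.1, 0.8, -0.3]
grip_width: 0.876
grasp_force: 0.0
```

```bash
python3 - <<'E'
from h import *
go(605,229.5,100)
p,d=capture("wrist");W=pts("wrist",d);W[d<=0]=-99;go(605,229.5,46)
circ(W,606,229,45,50,60,"sleeve");circ(W,606,229,45,10,24,"base");circ(W,584,95,50,5,12,"nest");circ(W,430,78,55,5,12,"lnest")
p,d=capture("scene");W=pts("scene",d);W[d<=0]=-99
circ(W,451,-149,35,17,25,"ring");circ(W,451,-149,12,26,40,"post");circ(W,451,-149,40,3,9,"foot");circ(W,447,256,30,70,90,"plunger")
cv2.imwrite("pics/s7.png",cv2.resize(p[165:205,275:325,::-1],(750,600),interpolation=2))
E
```

```text
d [ 0.018  -0.0571  0.0993] [ 0.   -0.01 -0.1 ] at [586.8 172.4 199.3] F [-0.1  0.8 -0.3] t 15.6 g 0.876 0.0
d [ 0.018  -0.057   0.1534] [-0.   -0.02 -0.09] at [586.9 172.5 199.4] F [ 0.4 -0.6 -0.3] t 15.65 g 0.878 0.0
sleeve 1628 c [605.4 229.4] R 25.8 z 56.2
base 962 c [606.5 230. ] R 33.8 z 20.3
nest 676 c [584.6  95.1] R 37.6 z 6.9
lnest 340 c [433.   82.1] R 45.3 z 6.8
ring 65 c [ 452.6 -147.4] R 21.8 z 22.0
post 12 c [ 452.9 -148.9] R 5.7 z 32.3
foot 91 c [ 452.9 -149.7] R 38.0 z 6.2
plunger 76 c [447.2 258. ] R 12.4 z 80.5
```

View pics/s7.png

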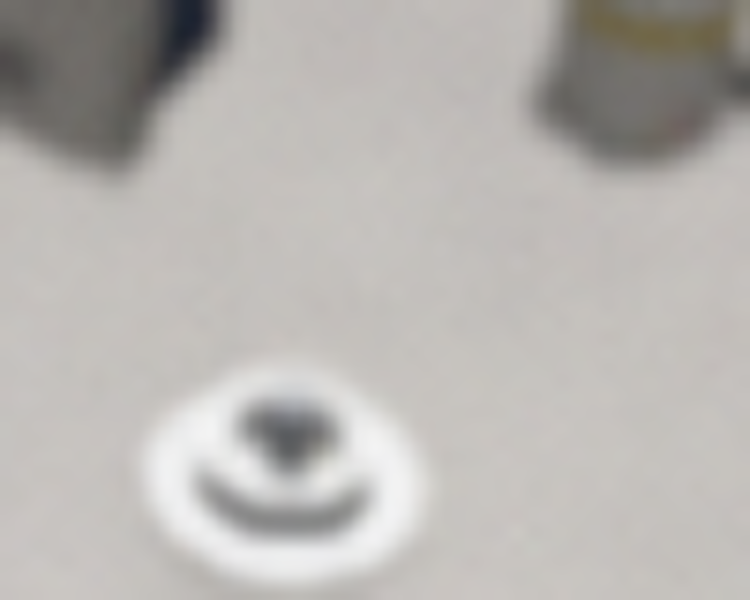

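The ring lies round the post at (290,450), with its top at z = 22 as it should be. Now the sleeve.

>>> move_arm([
  [0.0185, -0.057, 0, 0, 0, 0, 0.075],
  [0.0185, -0.057, 0.01, 0, 0, 0, 0.075],
  [0.0185, -0.057, 0.05, 0, 0, 0, 0.075],
  [0.0185, -0.057, 0.09, 0, 0, 0, 0.075],
  [0.0185, -0.057, 0.12, 0, 0, 0, 0.075],
  [0.0185, -0.057, 0.14, 0, 0, 0, 0.075],
  [0.0185, -0.057, 0.153, 0, 0, 0, 0.075],
  [0.0185, -0.057, 0.153, 0, 0, 0, 0.075],
  [0.0185, -0.057, 0.153, 0, 0, 0, 0.075],
  [0.0185, -0.057, 0.153, 0, 0, 0, 0.075],
])

```text
t: 16.7
eef_pos: [606.8, 230.8, 48.2]
tcp_rot: [1.0, -0.0, 0.002, -0.0]
wrist_force: [0.5, 1.0, 0.9]
grip_width: 0.875
grasp_force: 0.0
```

```bash
python3 -c "
from h import *
go(605.4,229.5,46)"
```

```text
d [-0.0014  0.0013  0.0022] [-0.05 -0.19 -0.01] at [606.8 230.8  48.2] F [0.5 1.  0.9] t 16.7 g 0.875 0.0
```

>>> move_arm([
  [0, 0.001, 0, 0, 0, 0, 0.07],
  [0, 0.001, 0, 0, 0, 0, 0.055],
  [0, 0.001, 0, 0, 0, 0, 0.03],
  [0, 0.001, 0, 0, 0, 0, 0.03],
  [0, 0.001, 0, 0, 0, 0, 0.03],
  [0, 0.001, 0, 0, 0, 0, 0.03],
  [0, 0.001, 0, 0, 0, 0, 0.03],
])

```text
t: 17.4
eef_pos: [606.5, 229.9, 47.6]
tcp_rot: [1.0, -0.0, 0.001, -0.0]
wrist_force: [-0.5, 0.6, 5.7]
grip_width: 0.568
grasp_force: 62.9
```

>>> move_arm([
  [0, 0, -0.01, 0, 0, 0, 0.03],
  [0, 0, -0.03, 0, 0, 0, 0.03],
  [0, 0, -0.06, 0, 0, 0, 0.03],
  [0, 0, -0.09, 0, 0, 0, 0.03],
  [0, 0, -0.09, 0, 0, 0, 0.03],
  [0, 0, -0.09, 0, 0, 0, 0.03],
  [0, 0, -0.09, 0, 0, 0, 0.03],
])

```text
t: 18.1
eef_pos: [603.7, 229.1, 133.1]
tcp_rot: [1.0, -0.0, -0.002, 0.001]
wrist_force: [0.5, -0.5, -3.8]
grip_width: 0.572
grasp_force: 62.6
```

```bash
python3 - <<'E'
from h import *
go(584.6,95,80)
p,d=capture("scene");W=pts("scene",d);W[d<=0]=-99;go(584.6,95,80)
circ(W,606,230,45,12,28,"base");circ(W,606,230,34,138,150,"sleeve top");circ(W,606,230,34,100,120,"sleeve low")
cv2.imwrite("pics/s8.png",cv2.resize(p[190:290,130:250,::-1],(720,600),interpolation=3))
E
```

```text
d [-0.0189  0.1341  0.0533] [ 0.07  0.27 -0.01] at [603.7 229.1 133.1] F [ 0.5 -0.5 -3.8] t 18.1 g 0.572 62.6
d [-0.0188  0.134   0.0531] [ 0.08  0.29 -0.01] at [603.7 229.1 132.9] F [-0.9 -0.2 -3. ] t 18.15 g 0.569 62.6
base 357 c [605.6 230.7] R 34.7 z 21.1
sleeve top 138 c [597.1 230.2] R 31.1 z 142.5
sleeve low 52 c [595.7 235.5] R 24.8 z 114.7
```

View pics/s8.png

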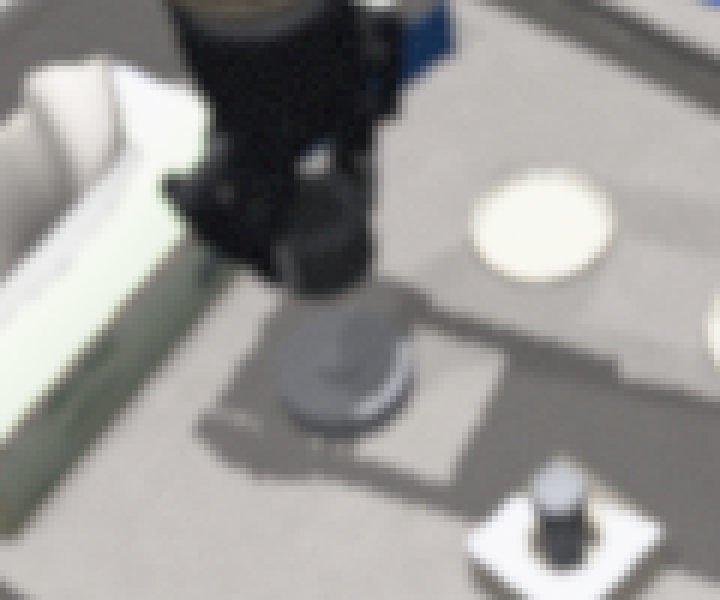

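The sleeve is lifted clear at (330,235) and the base has stayed at (345,375). On to the small white nest at (543,225).

>>> move_arm([
  [-0.0185, 0.134, 0, 0, 0, 0, 0.03],
  [-0.0185, 0.134, 0, 0, 0, 0, 0.03],
  [-0.0185, 0.134, 0, 0, 0, 0, 0.03],
  [-0.0185, 0.134, 0, 0, 0, 0, 0.03],
  [-0.0185, 0.134, 0.02, 0, 0, 0, 0.03],
  [-0.0185, 0.134, 0.04, 0, 0, 0, 0.03],
  [-0.0185, 0.134, 0.06, 0, 0, 0, 0.03],
  [-0.0185, 0.134, 0.06, 0, 0, 0, 0.03],
  [-0.0185, 0.134, 0.06, 0, 0, 0, 0.03],
  [-0.0185, 0.134, 0.06, 0, 0, 0, 0.03],
])

```text
t: 19.15
eef_pos: [587.6, 95.9, 77.0]
tcp_rot: [1.0, 0.0, 0.001, -0.0]
wrist_force: [0.4, -0.4, -2.3]
grip_width: 0.566
grasp_force: 63.4
```

```bash
python3 -c "
from h import *
go(585,95.2,31)"
```

```text
d [-0.0027  0.0007  0.046 ] [-0.01 -0.08  0.01] at [587.6  95.9  77. ] F [ 0.4 -0.4 -2.3] t 19.15 g 0.566 63.4
```

>>> move_arm([
  [-0.0015, 0.0005, 0.012, 0, 0, 0, 0.03],
  [-0.0015, 0.0005, 0.024, 0, 0, 0, 0.03],
  [-0.0015, 0.0005, 0.032, 0, 0, 0, 0.03],
  [-0.0015, 0.0005, 0.038, 0, 0, 0, 0.03],
  [-0.0015, 0.0005, 0.042, 0, 0, 0, 0.03],
  [-0.0015, 0.0005, 0.043, 0, 0, 0, 0.03],
  [-0.0015, 0.0005, 0.043, 0, 0, 0, 0.03],
  [-0.0015, 0.0005, 0.043, 0, 0, 0, 0.03],
  [-0.0015, 0.0005, 0.043, 0, 0, 0, 0.03],
])

```text
t: 20.05
eef_pos: [585.9, 95.1, 33.6]
tcp_rot: [1.0, -0.0, 0.0, -0.0]
wrist_force: [0.7, -0.1, -3.8]
grip_width: 0.567
grasp_force: 63.4
```

```bash
python3 -c "
from h import *
go(585,95.2,31)"
```

```text
d [-0.0009 -0.0001  0.0026] [-0.   -0.05 -0.  ] at [585.9  95.1  33.6] F [ 0.7 -0.1 -3.8] t 20.05 g 0.567 63.4
```

>>> move_arm([
  [0, 0, 0.002, 0, 0, 0, 0.03],
  [0, 0, 0.002, 0, 0, 0, 0.03],
  [0, 0, 0.002, 0, 0, 0, 0.03],
  [0, 0, 0.002, 0, 0, 0, 0.054],
  [0, 0, 0.002, 0, 0, 0, 0.06],
  [0, 0, 0.002, 0, 0, 0, 0.072],
  [0, 0, 0.002, 0, 0, 0, 0.072],
  [0, 0, 0.002, 0, 0, 0, 0.072],
])

```text
t: 20.85
eef_pos: [585.7, 95.1, 31.4]
tcp_rot: [1.0, -0.0, 0.0, -0.0]
wrist_force: [0.6, -0.2, -0.4]
grip_width: 0.84
grasp_force: 0.0
```

>>> move_arm([
  [0, 0, -0.02, 0, 0, 0, 0.075],
  [0, 0, -0.06, 0, 0, 0, 0.0854],
  [0, 0, -0.1, 0, 0, 0, 0.0854],
  [0, 0, -0.13, 0, 0, 0, 0.0854],
  [0.02, -0.134, -0.13, 0, 0, 0, 0.0854],
  [0.02, -0.134, -0.13, 0, 0, 0, 0.0854],
  [0.02, -0.134, -0.13, 0, 0, 0, 0.0854],
  [0.02, -0.134, -0.13, 0, 0, 0, 0.0854],
  [0.02, -0.134, -0.13, 0, 0, 0, 0.0854],
  [0.02, -0.134, -0.13, 0, 0, 0, 0.0854],
  [0.02, -0.134, -0.13, 0, 0, 0, 0.0854],
])

```text
t: 21.95
eef_pos: [605.4, 227.9, 161.0]
tcp_rot: [1.0, -0.001, -0.0, 0.0]
wrist_force: [-0.4, -0.0, -0.2]
grip_width: 1.002
grasp_force: 0.0
```

```bash
python3 - <<'E'
from h import *
go(605.5,230,26)
p,d=capture("wrist");W=pts("wrist",d);W[d<=0]=-99;go(605.5,230,26)
circ(W,606,229,45,10,28,"base");circ(W,584,95,50,5,12,"nest");circ(W,584,95,50,34,44,"sleeve");circ(W,430,78,55,5,12,"lnest")
p,d=capture("scene");W=pts("scene",d);W[d<=0]=-99
circ(W,584,95,50,34,44,"sleeve");circ(W,606,229,45,12,28,"base");circ(W,430,78,55,5,12,"lnest")
E
```

```text
d [ 1.00e-04 -2.20e-03  1.35e-01] [ 0.02  0.02 -0.09] at [605.4 227.9 161. ] F [-0.4 -0.  -0.2] t 21.95 g 1.002 0.0
d [ 0.     -0.0021  0.1351] [ 0.01  0.01 -0.09] at [605.5 227.9 161.1] F [-0.4  0.6 -0.9] t 22.0 g 0.996 0.0
base 3513 c [606.  229.9] R 33.8 z 20.4
nest 791 c [584.5  95. ] R 37.7 z 7.1
sleeve 1760 c [585.1  95.2] R 26.1 z 39.1
lnest 97 c [441.1 121.5] R 17.3 z 6.6
sleeve 145 c [586.3  96.1] R 27.0 z 39.7
base 359 c [606.9 232.2] R 34.8 z 21.2
lnest 251 c [431.9  76.4] R 51.3 z 6.4
```

The sleeve is seated in the small nest, at (585.1, 95.2) against (584.5, 95.0). Before taking the base I'll measure how far the fingertips reach at a 68 mm opening.

>>> move_arm([
  [0, 0, 0, 0, 0, 0, 0.068],
  [0, 0, 0, 0, 0, 0, 0.068],
  [0, 0, 0, 0, 0, 0, 0.068],
  [0, 0, 0, 0, 0, 0, 0.068],
])

```text
t: 22.45
eef_pos: [605.5, 229.0, 161.1]
tcp_rot: [1.0, -0.0, 0.0, -0.0]
wrist_force: [-0.4, 0.2, 0.9]
grip_width: 0.798
grasp_force: 0.0
```

```bash
python3 - <<'E'
from h import *
for n in("wrist","scene"):
    o=readout.get_obs();p,d=capture(n);W=pts(n,d)[d>0]
    T=Ro.from_quat(o['tcp_rot']).inv().apply(W-o['eef_pos'])
    for s in(1,-1):
        k=T[(np.abs(T[:,0])<25)&(s*T[:,1]>25)&(s*T[:,1]<65)&(T[:,2]>-40)&(T[:,2]<40)]
        if len(k): print(n,s,len(k),"z pct",np.round(np.percentile(k[:,2],[50,90,97,100]),1),"y",np.round(np.percentile(k[k[:,2]>np.percentile(k[:,2],85)][:,1],[5,95]),1))
print(readout.get_obs()['grip_width'],o['eef_pos'])
E
```

```text
wrist 1 3038 z pct [-23.5   0.3   6.4  11.9] y [34.2 46. ]
wrist -1 3042 z pct [-23.6   0.3   6.3  12.2] y [-45.2 -33.4]
scene 1 101 z pct [-17.1   1.9   7.1  10.3] y [31.8 37.6]
scene -1 81 z pct [-16.3   0.7   4.3   5.9] y [-47.4 -35.8]
0.7979228238686162 [605.46702737 229.08182949 161.11238654]
```

Fingertips reach 12 mm past the TCP at this opening. I'll grip the base at TCP z ≈ 18.5, which keeps the tips above the nest rim when it is placed.

>>> move_arm([
  [0.0003, -0.0008, 0.03, 0, 0, 0, 0.0854],
  [0.0003, -0.0008, 0.06, 0, 0, 0, 0.0854],
  [0.0003, -0.0008, 0.09, 0, 0, 0, 0.0854],
  [0.0003, -0.0008, 0.115, 0, 0, 0, 0.0854],
  [0.0003, -0.0008, 0.13, 0, 0, 0, 0.0854],
  [0.0003, -0.0008, 0.138, 0, 0, 0, 0.0854],
  [0.0003, -0.0008, 0.1415, 0, 0, 0, 0.0854],
  [0.0003, -0.0008, 0.1415, 0, 0, 0, 0.0854],
  [0.0003, -0.0008, 0.1415, 0, 0, 0, 0.0854],
  [0.0003, -0.0008, 0.1415, 0, 0, 0, 0.0854],
  [0.0003, -0.0008, 0.1415, 0, 0, 0, 0.0854],
])

```text
t: 23.65
eef_pos: [606.4, 230.0, 20.7]
tcp_rot: [1.0, -0.0, 0.001, -0.0]
wrist_force: [-0.1, -0.2, 0.7]
grip_width: 0.994
grasp_force: 0.0
```

```bash
python3 -c "
from h import *
go(606,230,18.5)"
```

```text
d [-0.0004  0.      0.0022] [-0.02 -0.1  -0.  ] at [606.4 230.   20.7] F [-0.1 -0.2  0.7] t 23.65 g 0.994 0.0
```

>>> move_arm([
  [0, 0, 0.001, 0, 0, 0, 0.0854],
  [0, 0, 0.001, 0, 0, 0, 0.075],
  [0, 0, 0.001, 0, 0, 0, 0.05],
  [0, 0, 0.001, 0, 0, 0, 0.05],
  [0, 0, 0.001, 0, 0, 0, 0.05],
  [0, 0, 0.001, 0, 0, 0, 0.05],
  [0, 0, 0.001, 0, 0, 0, 0.05],
])

```text
t: 24.35
eef_pos: [606.1, 230.1, 19.2]
tcp_rot: [1.0, -0.0, 0.0, -0.0]
wrist_force: [-0.5, 0.5, 5.0]
grip_width: 0.766
grasp_force: 68.7
```

>>> move_arm([
  [0, 0, -0.01, 0, 0, 0, 0.05],
  [0, 0, -0.03, 0, 0, 0, 0.05],
  [0, 0, -0.06, 0, 0, 0, 0.05],
  [0, 0, -0.1, 0, 0, 0, 0.05],
  [0, 0, -0.12, 0, 0, 0, 0.05],
  [0, 0, -0.12, 0, 0, 0, 0.05],
  [0, 0, -0.12, 0, 0, 0, 0.05],
])

```text
t: 25.05
eef_pos: [604.7, 229.5, 136.9]
tcp_rot: [1.0, -0.0, -0.001, 0.0]
wrist_force: [-0.7, 0.1, -5.7]
grip_width: 0.766
grasp_force: 68.2
```

```bash
python3 - <<'E'
from h import *
p,d=capture("wrist");W=pts("wrist",d);W[d<=0]=-99;go(433,81,80)
# base top plane level?
k=W[(W[...,2]>100)&(np.hypot(W[...,0]-605,W[...,1]-229)<33)&(W[...,2]<155)]
if len(k)>20:
    A=np.c_[k[:,:2]-k[:,:2].mean(0),np.ones(len(k))];print(len(k),np.linalg.lstsq(A,k[:,2],rcond=None)[0],np.percentile(k[:,2],[5,50,95]))
p,d=capture("top");g=p.min(2);s=g[190:260,195:262];m=cv2.inRange(s,135,255)
cs,_=cv2.findContours(m,0,1)
for c in cs:
    if cv2.contourArea(c)>200:
        u,v=cv2.minEnclosingCircle(c)[0];print(cv2.contourArea(c),ray("top",u+195,v+190,5)[:2])
E
```

```text
d [-0.1707  0.1483  0.0566] [ 0.08  0.28 -0.  ] at [603.9 229.3 135.5] F [-0.7 -0.1 -5.9] t 25.1 g 0.763 68.2
13313 [-6.56965079e-02  2.68370156e-03  1.36643730e+02] [132.25089453 136.64977221 140.8638452 ]
783.5 [430.17134668  78.62627866]
```

>>> move_arm([
  [-0.173, 0.1488, 0, 0, 0, 0, 0.05],
  [-0.173, 0.1488, 0, 0, 0, 0, 0.05],
  [-0.173, 0.1488, 0, 0, 0, 0, 0.05],
  [-0.173, 0.1488, 0, 0, 0, 0, 0.05],
  [-0.173, 0.1488, 0, 0, 0, 0, 0.05],
  [-0.173, 0.1488, 0, 0, 0, 0, 0.05],
  [-0.173, 0.1488, 0.03, 0, 0, 0, 0.05],
  [-0.173, 0.1488, 0.06, 0, 0, 0, 0.05],
  [-0.173, 0.1488, 0.07, 0, 0, 0, 0.05],
  [-0.173, 0.1488, 0.07, 0, 0, 0, 0.05],
  [-0.173, 0.1488, 0.07, 0, 0, 0, 0.05],
])

```text
t: 26.25
eef_pos: [433.2, 81.3, 69.0]
tcp_rot: [1.0, 0.0, 0.0, -0.0]
wrist_force: [0.3, 0.5, -3.8]
grip_width: 0.768
grasp_force: 69.4
```

```bash
python3 - <<'E'
from h import *
p,d=capture("scene");go(432.8,81.2,22.5)
W=pts("scene",d);W[d<=0]=-99;circ(W,433,81,40,65,73,"base top?");circ(W,433,81,55,4,11,"nest")
a=p[215:275,225:305,::-1];cv2.imwrite("pics/s9.png",cv2.resize(a,(800,600),interpolation=3))
k=W[(W[...,2]>60)&(W[...,2]<71)&(np.hypot(W[...,0]-433,W[...,1]-81)<32)]
if len(k)>20:
    A=np.c_[k[:,:2]-k[:,:2].mean(0),np.ones(len(k))];print(len(k),np.linalg.lstsq(A,k[:,2],rcond=None)[0])
E
```

```text
d [-0.0012  0.0001  0.0473] [-0.   -0.11  0.01] at [433.9  81.3  69.8] F [-0.4  0.1 -3.8] t 26.3 g 0.765 69.4
base top? 181 c [428.5  81. ] R 39.2 z 70.6
nest 268 c [433.1  81.7] R 53.2 z 5.8
97 [ 4.91897603e-02 -9.49750750e-03  6.91473983e+01]
```

View pics/s9.png

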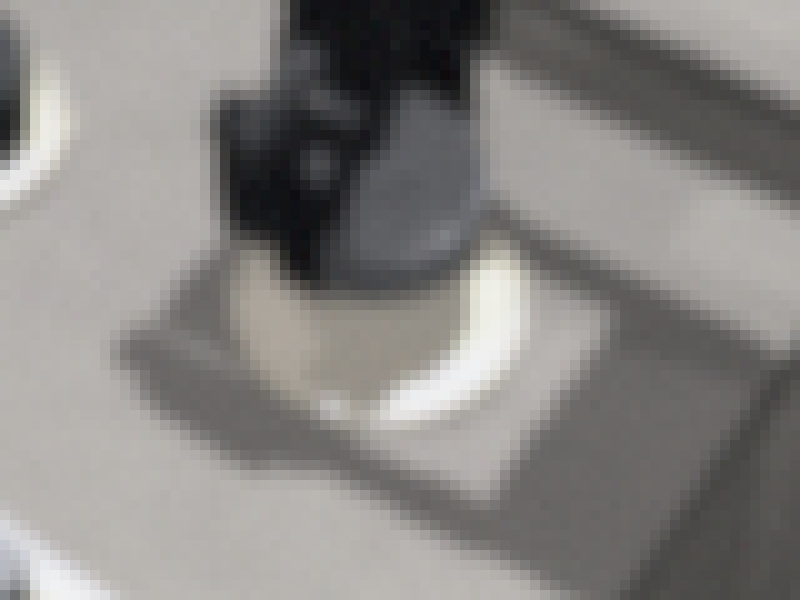

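The base is held level over the large nest; the base is at (410,190) and the nest around (380,320). Lowering.

>>> move_arm([
  [-0.001, 0, 0.012, 0, 0, 0, 0.05],
  [-0.001, 0, 0.024, 0, 0, 0, 0.05],
  [-0.001, 0, 0.032, 0, 0, 0, 0.05],
  [-0.001, 0, 0.038, 0, 0, 0, 0.05],
  [-0.001, 0, 0.042, 0, 0, 0, 0.05],
  [-0.001, 0, 0.044, 0, 0, 0, 0.05],
  [-0.001, 0, 0.044, 0, 0, 0, 0.05],
  [-0.001, 0, 0.044, 0, 0, 0, 0.05],
  [-0.001, 0, 0.044, 0, 0, 0, 0.05],
])

```text
t: 27.2
eef_pos: [432.2, 81.1, 25.1]
tcp_rot: [1.0, -0.0, 0.0, -0.0]
wrist_force: [-0.9, 0.1, -5.0]
grip_width: 0.769
grasp_force: 69.4
```

```bash
python3 -c "
from h import *
go(432.8,81.2,22.2)"
```

```text
d [ 0.0006 -0.0001  0.0029] [-0.   -0.05 -0.  ] at [432.2  81.1  25.1] F [-0.9  0.1 -5. ] t 27.2 g 0.769 69.4
```

>>> move_arm([
  [0, 0, 0.0015, 0, 0, 0, 0.05],
  [0, 0, 0.0025, 0, 0, 0, 0.05],
  [0, 0, 0.0025, 0, 0, 0, 0.05],
  [0, 0, 0.0025, 0, 0, 0, 0.07],
  [0, 0, 0.0025, 0, 0, 0, 0.075],
  [0, 0, 0.0025, 0, 0, 0, 0.0854],
  [0, 0, 0.0025, 0, 0, 0, 0.0854],
  [0, 0, 0.0025, 0, 0, 0, 0.0854],
  [0, 0, 0.0025, 0, 0, 0, 0.0854],
])

```text
t: 28.1
eef_pos: [431.9, 81.1, 22.2]
tcp_rot: [1.0, -0.0, 0.0, 0.0]
wrist_force: [0.2, 0.3, 0.1]
grip_width: 0.997
grasp_force: 0.0
```

>>> move_arm([
  [0, 0, -0.02, 0, 0, 0, 0.0854],
  [0, 0, -0.06, 0, 0, 0, 0.0854],
  [0, 0, -0.1, 0, 0, 0, 0.0854],
  [0, 0, -0.15, 0, 0, 0, 0.0854],
  [0, 0, -0.2, 0, 0, 0, 0.0854],
  [0, 0.1, -0.2, 0, 0, 0, 0.0854],
  [0, 0.1, -0.2, 0, 0, 0, 0.0854],
  [0, 0.1, -0.2, 0, 0, 0, 0.0854],
  [0, 0.1, -0.2, 0, 0, 0, 0.0854],
  [0, 0.1, -0.2, 0, 0, 0, 0.0854],
])

```text
t: 29.1
eef_pos: [431.6, -18.2, 221.7]
tcp_rot: [1.0, 0.0, -0.0, -0.0]
wrist_force: [0.5, 0.3, 0.3]
grip_width: 1.0
grasp_force: 0.0
```

```bash
python3 - <<'E'
from h import *
p,d=capture("scene");go(0,0,0)
W=pts("scene",d);W[d<=0]=-99
circ(W,433,81,40,17,30,"base top");circ(W,433,81,16,25,30,"boss");circ(W,433,81,50,4,11,"nest");circ(W,584,95,40,34,44,"sleeve");circ(W,452,-149,35,17,25,"ring");circ(W,447,256,30,70,90,"plunger");circ(W,447,256,46,31,40,"block")
k=W[(W[...,2]>17)&(W[...,2]<25.5)&(np.hypot(W[...,0]-433,W[...,1]-81)<32)]
A=np.c_[k[:,:2]-k[:,:2].mean(0),np.ones(len(k))];print(len(k),np.linalg.lstsq(A,k[:,2],rcond=None)[0])
cv2.imwrite("pics/s10.png",cv2.resize(p[140:330,150:403,::-1],(798,599),interpolation=3))
E
```

```text
d [-0.4314 -0.0184  0.222 ] [-0.03  0.04  0.09] at [431.6 -17.9 221.7] F [-0.2 -0.5  0.4] t 29.15 g 1.003 0.0
base top 334 c [432.4  82. ] R 34.4 z 24.2
boss 39 c [432.4  80.7] R 15.3 z 27.1
nest 174 c [433.2  81.9] R 49.1 z 6.8
sleeve 147 c [585.8  96.3] R 26.8 z 39.6
ring 59 c [ 449.1 -147.1] R 22.5 z 21.5
plunger 72 c [447.  257.5] R 12.9 z 80.3
block 341 c [448.7 258.2] R 44.0 z 36.8
197 [ 1.38885548e-03 -4.39599931e-03  2.35096241e+01]
```

View pics/s10.png

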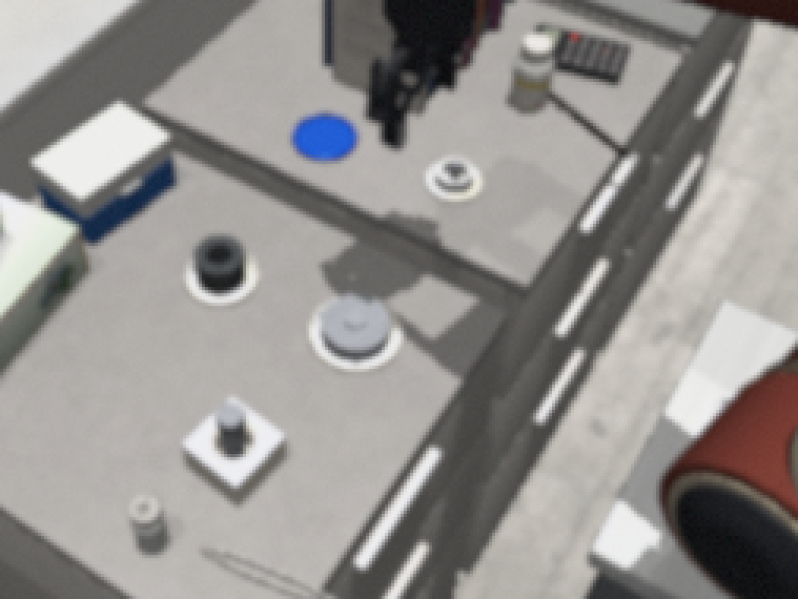

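All four parts are seated: plunger at (232,425), ring at (453,178), sleeve at (220,262) and base at (355,325). The vial (148,520) and bottle (532,70) still stand, and the arm is clear. Handing in.

```bash
python3 -c "
from h import *
print(close_job())"
```

```text
the job is handed in; nothing more can be done
None
```

The pellet die is taken apart and handed in at about 29 s: plunger in the bored block, ring round the post, sleeve in the small white dish and base in the large one, with the bottle and vial still standing. The hand-in call returned no verdict.

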